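# Check the oil of a bench compressor with its dipstick

## Task

Check the oil level of the bench compressor: take the wiped dipstick out of the drip tray by its yellow handle, push it down the compressor's sloping filler tube until its collar stops on the mouth, then draw it right out again. Bring it back and hold it still and level for reading, with its tip over the tray and about a hand's breadth or more above it; never let the tip point upward on the way, and leave the bottles and the tube rack alone. Finish while still holding the dipstick like that: do not put it down or let go.

Things in the scene. Friction and masses are not known exactly. Their poses are not given: they have to be found in the camera images.
- dipstick: Dipstick, 194 mm, 60-100 g. Origin on its axis at the collar's face (towards the tip) that stops on the tube's mouth; x axis runs to the tip. +x: steel rod, 8 mm diameter, 110 mm to the rounded tip. -x: black collar (24 mm diameter, 8 thick), yellow stem 16 x 16 mm (x -8 to -68), yellow cross-bar (16 x 56 x 24 mm, at x = -76). Starts level on the tray's floor, axis 12 mm above it, tip to tray's +y
- dipstick_grip (a point): middle of the yellow stem, on the axis, 38 mm behind the origin (x = -38 mm): the place to grip, across its 16 mm width
- dipstick_tip (a point): the rounded tip of the steel rod, 110 mm from the origin
- filler: Steel filler tube of the compressor, fixed to it, sloping 40 degrees from the horizontal. Origin at the centre of its mouth, 133 mm above the bench; z axis runs along the tube outwards and up: the dipstick goes in along -z. Bore 13 mm, flared to 18 mm in the last 12 mm; outside 21 mm, 26 at the mouth. Stands out 70 mm from the crankcase; free inside for 118 mm, so the collar stops first
- compressor: Compressor, fixed. Origin at the centre of its underside on the bench, z up. Base plate 310 x 190 mm (x by y); towards -x an aluminium crankcase (104 x 104, top at 116 mm) under a finned cylinder and head (80 x 80 mm about (-70, 4), top 186 mm); towards +x a blue motor with a black switch box (top 171 mm). The filler tube leaves the crankcase's -y side, mouth at (-70, -104, 133) mm
- tray: White drip tray, fixed for the job, 170 x 270 mm (x by y), 20 mm high, walls and floor 4 mm thick. Origin at the centre of its underside, on the bench; z up
- oil_bottle: Amber bottle with black cap, 58 mm in diameter, 140 mm high, standing; origin at the centre of its underside. Leave it alone
- reagent_bottle: White jar with blue cap, 66 mm in diameter, 120 mm high, standing; origin at the centre of its underside. Leave it alone
- tube_rack: Orange tube rack, 75 x 170 mm (x by y), 60 mm high, with capped tubes up to 108 mm high; origin at the centre of its underside. Leave it alone
Mind the look-alikes: they are no part of the job. Of the things that look like the dipstick, the largest one is meant.

How it is judged:
On the way, in this order (a step that is already met when the one before it is completed fails the run):
1. the dipstick is down the filler tube, its collar stopped on the mouth (touching, collar face within 3 mm of the mouth and centred within 5 mm, in line within 7 degrees) (z of dipstick in the frame of filler below 0.003 m and distance between dipstick and filler below 0.0058 m and z of dipstick_tip in the frame of filler below -0.1 m and angle between the x axis of dipstick and the z axis of filler, either way round below 0.12 rad and contact force between dipstick and filler above 0.3 N), for 0.1 s.
2. the dipstick is drawn right out: its tip is at least 15 mm clear of the tube's mouth, and the fingers hold it (z of dipstick_tip in the frame of filler above 0.015 m and contact force between dipstick and the fingers above 1 N), for 0.1 s.
At the end, for the whole second after the job is handed in: The fingers hold the dipstick still, the rod level within 8.5 degrees, its tip above the tray (inside the tray's outline) and tip and collar at least 65 mm above the bench, with nothing else touching it (contact force between dipstick and the fingers above 1 N and angle between dipstick's own x axis and vertical between 1.4208 and 1.7208 rad and height (world z) of each of dipstick_tip, dipstick above 0.065 m and x of dipstick_tip in the frame of tray between -0.085 and 0.085 m and y of dipstick_tip in the frame of tray between -0.135 and 0.135 m and contact force between dipstick and tray below 0.1 N and contact force between dipstick and compressor below 0.1 N and contact force between dipstick and oil_bottle below 0.1 N and contact force between dipstick and reagent_bottle below 0.1 N and contact force between dipstick and tube_rack below 0.1 N and linear speed of dipstick below 0.02 m/s and angular speed of dipstick below 0.15 rad/s); the arm keeps its last pose, push and grip.
It fails at once if the dipstick's tip points upward by more than 20 degrees (angle between dipstick's own x axis and vertical below 1.2208 rad).
It fails at once if the oil bottle is moved by more than 20 mm or tipped (distance of oil_bottle from where it was at the start of the episode above 0.02 m or angle between oil_bottle's own z axis and vertical above 0.3 rad).
It fails at once if the reagent bottle is moved by more than 20 mm or tipped (distance of reagent_bottle from where it was at the start of the episode above 0.02 m or angle between reagent_bottle's own z axis and vertical above 0.3 rad).
It fails at once if the tube rack is moved by more than 20 mm or tipped (distance of tube_rack from where it was at the start of the episode above 0.02 m or angle between tube_rack's own z axis and vertical above 0.3 rad).
It also fails if it takes over 51 s, if anything falls off the work surface, if the arm or the gripper's body presses on something with over 40 N, if the wrist force passes 120 N, or if a joint passes its speed limit or range.

## Robot

A 7-joint arm with a two-finger parallel gripper is mounted at the origin on the work surface. World frame = base frame: x ahead of the robot, y to its left, z up, the work surface at z = 0. Lengths are in m, angles in rad, forces in N, time in s.
With the tool pointing down it reaches from about 0.35 to 0.9 m from the base axis. Payload 8.1 kg.
Tool frame: the origin (TCP) lies midway between the tips of the shut fingers; the grasp point (between the pads) lies arm.grasp_offset behind it (arm.grasp_offset is the distance from the TCP to the grasp point, in m); z points along the fingers, y is the line along which they close (so a half turn about z gives the same grasp; the last joint's range is limited). The gripper opens to 92 mm and grips with 3 to 60 N. Pads are 19 mm wide; open, the fingers measure 130 mm over their backs; the gripper's body (75 mm by 190 mm) begins 47 mm behind the grasp point.
Start: joints at [1.082, 0.434, 0.025, 1.573, -0.012, 1.134, -0.075], TCP at [0.235, -0.579, 0.227] pointing down, gripper open.
Joint ranges: [-2.62, 2.62], [-0.44, 2.09], [-1.27, 1.32], [0.08, 2.57], [-1.32, 4.46], [0.12, 2], [-2.74, 2.74]. Speed limits (rad/s): [2.22, 2.22, 3.01, 3.01, 3.14, 3.14, 3.14].

## Interface

Orientations are given as a rotation vector (axis times angle).
In Python, from cell import observe, imaging, arm gives the robot as it stands.
- The arm moves only by the tool apply_moves, never from a script. Its argument "commands" is a list of rows, each a list of 5 numbers: the opening in per cent of the stroke, from 0 (shut) to 100 (fully open), then the shift along the world's x, y, z in units of 0.06 m (1.0 is 0.06 m), then the turn about the world's z in units of 0.5 rad (1.0 is 0.5 rad). A call has 1 to 12 rows; each row shifts and turns the commanded pose from where the row before left it; what a row does not reach is not made up. A row lasts 1/8 s, in which the tool goes at most 62.5 mm and 10.7 degrees, less where a joint would pass 70% of its speed; a pose out of reach is approached as far as the arm can. A call with a number of a shift or a turn outside -1 to 1 is refused whole. A call with a gripper value outside its range is refused whole. The fingers move at their own pace and stop on an object; "newtons" is the grip in N (left out, the last holds). Time passes only in rows, so rows that do not move let the fingers close. It gives the time, the measured TCP pose, the force, the opening and the grip force at its end, in the units of the state.
- observe(): the state, without advancing time (a new reading comes with each control period).
- imaging.get_image(name): name is "scene" or "top" or "wrist"; returns (picture, depth): 480x640x3 uint8, red, green, blue; 480x640 float32, m along the optical axis (not along the pixel's ray), 0 where there is no reading.
- imaging.camera_params(name): a dict with "camera_matrix" (3x3 intrinsics, pixels), "dist" ([k1, k2, p1, p2, k3] as OpenCV has them; the pictures are not rectified), "origin" and "rotation" of the camera in the world; the wrist camera has in their place "tool_from_camera" (4x4, takes a point from camera to tool coordinates, whose origin is the TCP and whose axes are the flange's). Camera axes: x right, y up, looking along -z (the intrinsics and any distortion apply to the point x, -y, -z); pixel columns grow to the right and rows downward; lengths in m; the calibration is good to about 2 mm. A picture is of the moment at which its call begins: read the wrist's pose just before it. camera_params takes no time and is no camera call.
- arm.sign_off(): hands the job in; it is judged then, once.
The state is a dict: "clock": time; "joints": joint angles; "dq": joint speeds; "joint_efforts": joint torques, N m; "position": TCP position; "ee_rot": TCP orientation; "force": force on the tool from outside, world axes, zero at the start; "ft_torque": the same for the moment, N m; "width": opening from 0.0 (shut) to 1.0 (fully open); "gripper_force": force on a finger pad.
Only numpy, scipy, OpenCV 4.12 (cv2) and the standard library are available. Lean on these libraries where they do the work, as an engineer would, in place of code of your own. Each camera call takes 0.05 s, during which the arm holds its last target. There are 200 camera calls.

## Working session

There is one attempt and no reset: what is moved stays moved. The work goes in short steps, Python scripts to look and compute and a tool call to move; the robot and the scene stay as the last step left them, time stands still between calls to the robot, and variables do not carry over. Pictures are saved under pics/ and viewed, at most 10 in all, crops included, and the job is handed in when it is done.

Besides the shell and the picture viewer there is one more tool, called after "Call:" as a command line: name --pt "numbers of a row" for each row, then --argument value for the rest. apply_moves: Moves the arm, as the interface text tells. Its arguments: {"type":"object","properties":{"commands":{"type":"array"},"newtons":{"type":"number"}},"required":["commands"]}

```bash
mkdir -p pics; ls; cat > h.py <<'E'
import numpy as np, cv2
from cell import observe, imaging, arm
from scipy.spatial.transform import Rotation as R
def cam(name):
    s=observe(); p=imaging.camera_params(name); im,d=imaging.get_image(name)
    if name=="wrist":
        T=np.eye(4);T[:3,:3]=R.from_rotvec(s["ee_rot"]).as_matrix();T[:3,3]=s["position"]
        T=T@np.array(p["tool_from_camera"])
    else:
        T=np.eye(4);T[:3,:3]=p["rotation"];T[:3,3]=p["origin"]
    return im,d,T,np.array(p["camera_matrix"]),np.array(p["dist"])
def cloud(c):
    im,d,T,K,D=c
    v,u=np.mgrid[:480,:640]
    n=cv2.undistortPoints(np.stack([u,v],-1).reshape(-1,1,2).astype(float),K,D).reshape(480,640,2)
    P=np.stack([n[...,0]*d,-n[...,1]*d,-d],-1)
    P=P@T[:3,:3].T+T[:3,3]; P[d==0]=np.nan
    return P
def proj(c,X):
    im,d,T,K,D=c
    q=(np.atleast_2d(X)-T[:3,3])@T[:3,:3]*[1,-1,-1]
    return cv2.projectPoints(q,np.zeros(3),np.zeros(3),K,D)[0][:,0]
def save(n,im): cv2.imwrite("pics/"+n,im[...,::-1])
E
python3 - <<'E'
from h import *
print(observe(),arm.grasp_offset)
a=cam("top");b=cam("scene")
np.savez("a.npz",im=a[0],P=cloud(a));np.savez("b.npz",im=b[0],P=cloud(b))
save("top.png",a[0]);save("scene.png",b[0])
E
```

```text
pics
{'clock': 0.0, 'joints': array([ 1.08242049,  0.43520837,  0.02495994,  1.57408523, -0.01162074,
        1.13402821, -0.07508879]), 'dq': array([ 2.14614451e-03,  2.68113745e-03,  1.62146082e-04,  9.19983403e-05,
        3.10209794e-04, -3.51890942e-05, -6.93268340e-05]), 'joint_efforts': array([-1.56919574e-03, -6.67854381e+01,  9.84565057e-01, -3.14460540e+01,
       -6.06676494e-02,  4.31892264e-02,  6.93882362e-05]), 'position': array([ 0.23493895, -0.57860325,  0.2259585 ]), 'ee_rot': array([-3.08184838e+00, -6.01846364e-01,  6.58793499e-04]), 'force': array([-0.65759063, -0.15466423, -0.2402158 ]), 'ft_torque': array([ 0.02889059,  0.0307952 , -0.02033677]), 'gripper_force': 0.0, 'width': 1.0035423741176477} 0.0188
```

View pics/top.png

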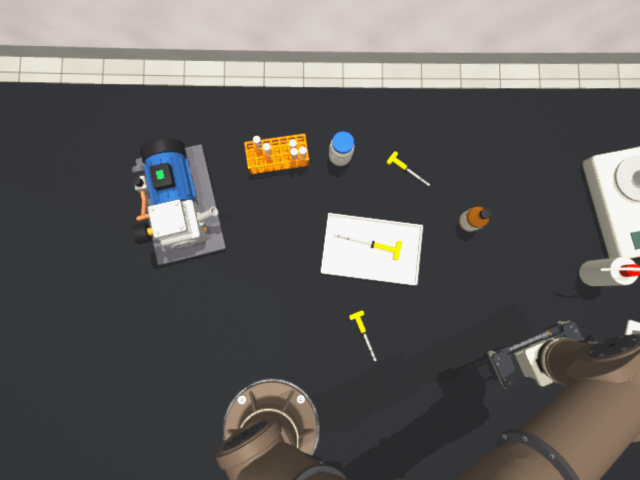

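View pics/scene.png

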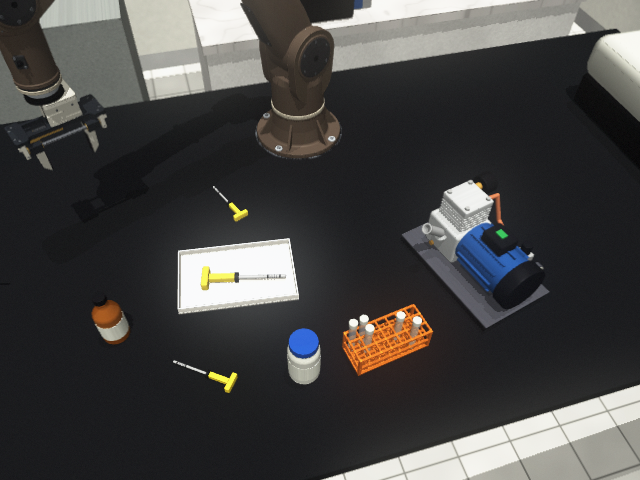

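```bash
python3 - <<'E'
from h import *
from scipy import ndimage
a=np.load("a.npz");im=a["im"].astype(int);P=a["P"]
y=(im[...,0]>150)&(im[...,1]>130)&(im[...,2]<90)
l,n=ndimage.label(y)
for i in range(1,n+1):
    m=l==i
    if m.sum()<25: continue
    q=P[m]; print(i,m.sum(),np.argwhere(m).mean(0),np.nanmedian(q,0),np.nanmin(q,0),np.nanmax(q,0))
# tray
m=(im.min(-1)>170); l,n=ndimage.label(m); k=l[260,350]; m=l==k
c=np.argwhere(m)[:,::-1].astype(np.float32); r=cv2.minAreaRect(c); b=cv2.boxPoints(r); print(r)
for u,v in b: 
    u,v=int(round(u)),int(round(v)); print(u,v,np.nanmedian(P[v-2:v+3,u-2:u+3].reshape(-1,3),0))
for k in [(245,340),(247,355),(240,340),(247,378),(250,398),(248,388)]: print(k,P[k].round(4))
b_=np.load("b.npz")
c1=cv2.resize(a["im"][140:270,120:240],None,fx=3.3,fy=3.3,interpolation=2)
c2=cv2.resize(a["im"][205:290,310:430],None,fx=3.3,fy=3.3,interpolation=2)
c3=cv2.resize(b_["im"][170:290,400:520],None,fx=3.3,fy=3.3,interpolation=2)
W=np.zeros((600,800,3),np.uint8)
W[:429-0,:396]=c1[:429];W[:280,400:796]=c2[:280]; W[285:600,400:796]=c3[:315]
save("crop.png",W)
E
```

```text
1 1140 [153.60175439 272.22192982] [2.34895617 1.89433388 3.29186085] [2.27880485 1.82418256 3.22170953] [2.43300399 1.97838171 3.37590868]
3 68 [157.51470588 301.73529412] [2.3285275  1.87390521 3.27143218] [2.29839682 1.84377454 3.24130151] [2.42672392 1.97210163 3.3696286 ]
5 144 [160.28472222 396.02777778] [2.42833883 1.97371654 3.37124351] [2.41105589 1.9564336  3.35396057] [2.46078713 2.00616484 3.40369181]
19 27 [230.85185185 149.11111111] [2.07550782 1.62088553 3.0184125 ] [2.06609127 1.61146899 3.00899596] [2.08812794 1.63350565 3.03103262]
21 200 [248.455 390.285] [2.38555583 1.93093354 3.32846051] [2.37358257 1.91896028 3.31648725] [2.40227797 1.94765568 3.34518266]
22 159 [319.79245283 358.32075472] [2.37486372 1.92024143 3.3177684 ] [2.36266926 1.90804697 3.30557394] [2.40794282 1.95332053 3.35084751]
((372.2533264160156, 248.81515502929688), (97.27120208740234, 60.705535888671875), 7.3737664222717285)
320 273 [2.3941159  1.93949361 3.33702059]
328 212 [2.41197027 1.95734798 3.35487495]
424 225 [2.44282167 1.98819938 3.38572635]
417 285 [2.42591163 1.97128935 3.36881632]
(245, 340) [2.4041 1.9495 3.347 ]
(247, 355) [2.407  1.9524 3.3499]
(240, 340) [2.4013 1.9467 3.3442]
(247, 378) [2.3894 1.9348 3.3323]
(250, 398) [2.3774 1.9227 3.3203]
(248, 388) [2.3825 1.9279 3.3254]
```

View pics/crop.png

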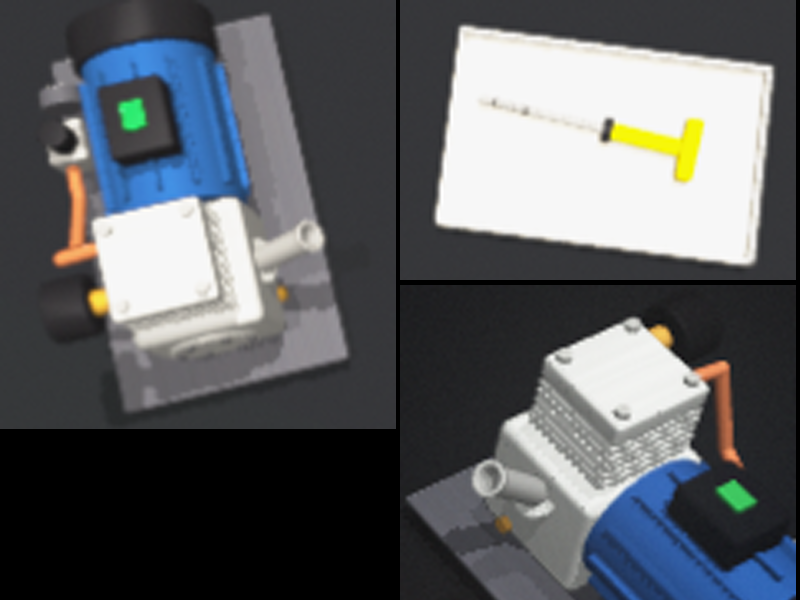

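```bash
sed -i 's/T\[:3,:3\]=p\["rotation"\]/T[:3,:3]=R.from_rotvec(p["rotation"]).as_matrix() if np.size(p["rotation"])==3 else p["rotation"]/' h.py
cat > m.py <<'E'
from h import *
from scipy import ndimage
a=cam("top");b=cam("scene");im=a[0].astype(int);P=cloud(a)
np.savez("a.npz",im=a[0],P=P);Q=cloud(b);np.savez("b.npz",im=b[0],P=Q)
np.set_printoptions(suppress=True,precision=4)
print(imaging.camera_params("top")["origin"],imaging.camera_params("top")["rotation"])
y=(im[...,0]>150)&(im[...,1]>130)&(im[...,2]<90)
l,n=ndimage.label(y)
for i in range(1,n+1):
    m=l==i
    if 100<m.sum()<300:
        q=P[m]; print(i,m.sum(),np.argwhere(m).mean(0),np.nanmedian(q,0),np.nanmin(q,0),np.nanmax(q,0))
m=(im.min(-1)>170); l,n=ndimage.label(m); m=l==l[260,350]
q=P[m]; r=cv2.minAreaRect(q[:,:2].astype(np.float32)*1000); print("tray",r,cv2.boxPoints(r))
for k in [(236,338),(238,345),(240,355),(243,365),(245,374),(246,378),(247,385),(249,393),(250,398),(242,401),(258,397)]: print(k,P[k])
print("head top",[P[k] for k in [(205,150),(203,181),(235,155),(228,184),(218,167)]])
print("plate corners",[P[k] for k in [(147,199),(246,222),(260,160)]])
for k in [(211,214),(212,213),(210,212),(213,206),(212,210),(214,203)]: print("tube",k,P[k])
for k in [(228,424),(229,427),(230,429),(231,432),(233,437),(235,441)]: print("tubeS",k,Q[k])
E
python3 m.py
```

```text
[ 0.3548 -0.0998  1.2977] [ 0.0872 -0.1191 -1.5653]
5 144 [160.2847 396.0278] [ 0.7428 -0.3493  0.0141] [ 0.7189 -0.3815 -0.0054] [ 0.7778 -0.3233  0.0241]
21 200 [248.455 390.285] [ 0.4872 -0.3349  0.025 ] [ 0.4557 -0.3571  0.0124] [ 0.5067 -0.2804  0.0346]
22 159 [319.7925 358.3208] [ 0.2919 -0.2378  0.0141] [ 0.2544 -0.2558 -0.0046] [ 0.312  -0.2097  0.0225]
tray ((486.68988037109375, -277.8551025390625), (277.6842956542969, 173.07362365722656), 83.62217712402344) [[ 385.2655 -406.2251]
 [ 557.2679 -425.4508]
 [ 588.1143 -149.4851]
 [ 416.1118 -130.2594]]
(236, 338) [ 0.5207 -0.18    0.0201]
(238, 345) [ 0.5155 -0.2     0.017 ]
(240, 355) [ 0.5098 -0.2282  0.0179]
(243, 365) [ 0.5014 -0.2564  0.0179]
(245, 374) [ 0.4951 -0.281   0.0239]
(246, 378) [ 0.4925 -0.2924  0.0225]
(247, 385) [ 0.4895 -0.3118  0.0245]
(249, 393) [ 0.4844 -0.335   0.0199]
(250, 398) [ 0.4811 -0.348   0.0253]
(242, 401) [ 0.5036 -0.3567  0.0265]
(258, 397) [ 0.4588 -0.345   0.0237]
head top [array([0.6054, 0.3473, 0.0249]), array([0.582, 0.22 , 0.172]), array([0.4998, 0.2755, 0.185 ]), array([0.5178, 0.2074, 0.1822]), array([0.5419, 0.2487, 0.1847])]
plate corners [array([0.7748, 0.2171, 0.0254]), array([0.4911, 0.1448, 0.0205]), array([0.4513, 0.3131, 0.0232])]
tube (211, 214) [0.5711 0.1481 0.1248]
tube (212, 213) [0.5697 0.152  0.1179]
tube (210, 212) [0.5746 0.1543 0.1201]
tube (213, 206) [0.5648 0.1674 0.1295]
tube (212, 210) [0.5651 0.1543 0.1426]
tube (214, 203) [0.5638 0.1772 0.1201]
tubeS (228, 424) [0.5613 0.1433 0.1256]
tubeS (229, 427) [0.56   0.1524 0.1181]
tubeS (230, 429) [0.5598 0.1583 0.1128]
tubeS (231, 432) [0.5741 0.1571 0.1252]
tubeS (233, 437) [0.5711 0.1733 0.1102]
tubeS (235, 441) [0.5692 0.1865 0.0973]
```

```bash
cat > comp.py <<'E'
from h import *
a=np.load("a.npz");b=np.load("b.npz")
np.set_printoptions(suppress=True,precision=4)
for n,z in (("a",a),("b",b)):
    P=z["P"].reshape(-1,3);c=z["im"].reshape(-1,3).astype(int)
    roi=(abs(P[:,0]-.58)<.22)&(abs(P[:,1]-.24)<.2)
    h=roi&(P[:,2]>.176)&(P[:,2]<.2)&(c.min(1)>120)
    r=cv2.minAreaRect(P[h,:2].astype(np.float32)*1000);print(n,"head",h.sum(),r,np.median(P[h,2]),P[h,:2].mean(0))
    t=roi&(P[:,2]>.07)&(P[:,2]<.16)&(c.min(1)>90)&(P[:,1]<.19)&(P[:,0]<.62)&(P[:,0]>.52)
    print("tube pts",t.sum())
    for q in P[t][np.argsort(P[t,1])][::6]: print(q)
P=a["P"].reshape(-1,3)
m=(P[:,2]>.008)&(P[:,2]<.035)&(abs(P[:,0]-.6)<.22)&(abs(P[:,1]-.24)<.14)
r=cv2.minAreaRect(P[m,:2].astype(np.float32)*1000);print("plate",r,m.sum())
E
python3 comp.py
```

```text
a head 1045 ((543.1820678710938, 251.21095275878906), (80.23101806640625, 82.78529357910156), 14.538061141967773) 0.18092596773482317 [0.5427 0.2508]
tube pts 174
[0.5656 0.1399 0.1264]
[0.5731 0.1423 0.1283]
[0.5626 0.1445 0.1282]
[0.5683 0.1452 0.1256]
[0.581  0.1478 0.1278]
[0.5772 0.1491 0.1205]
[0.5718 0.1515 0.1209]
[0.5777 0.1521 0.1312]
[0.577  0.1538 0.1348]
[0.5708 0.1551 0.1401]
[0.5616 0.1562 0.1333]
[0.5579 0.158  0.1244]
[0.5578 0.1604 0.1251]
[0.5571 0.1621 0.1292]
[0.5725 0.1648 0.1309]
[0.5648 0.1674 0.1295]
[0.5583 0.1688 0.122 ]
[0.5684 0.1712 0.1244]
[0.5578 0.1734 0.1245]
[0.5614 0.1747 0.1192]
[0.5589 0.1774 0.1183]
[0.5612 0.1797 0.1199]
[0.555  0.1818 0.11  ]
[0.5546 0.1838 0.1125]
[0.5531 0.1854 0.1053]
[0.5655 0.1872 0.1103]
[0.5225 0.1881 0.0776]
[0.5693 0.1888 0.1042]
[0.549  0.1897 0.0976]
b head 933 ((542.7786254882812, 247.55471801757812), (83.38665771484375, 80.4232406616211), 15.125754356384277) 0.18042677661142292 [0.5452 0.2467]
tube pts 236
[0.5668 0.1365 0.1236]
[0.5668 0.1384 0.1264]
[0.5703 0.1399 0.123 ]
[0.561  0.1409 0.126 ]
[0.5737 0.1428 0.
[... 222 characters left out ...]
.1531 0.1163]
[0.5757 0.1548 0.1343]
[0.5753 0.1576 0.1196]
[0.5567 0.1584 0.1195]
[0.5626 0.1609 0.1318]
[0.5726 0.1632 0.1217]
[0.573  0.1649 0.1251]
[0.571  0.1682 0.1252]
[0.5602 0.1709 0.1229]
[0.5702 0.1733 0.1127]
[0.5674 0.1757 0.1191]
[0.5586 0.1778 0.1158]
[0.5671 0.1799 0.1107]
[0.5672 0.1824 0.1101]
[0.5646 0.1836 0.1103]
[0.5684 0.1849 0.1072]
[0.5223 0.1858 0.1056]
[0.5692 0.1865 0.0973]
[0.5298 0.1867 0.1097]
[0.559  0.1871 0.0788]
[0.5625 0.1873 0.0827]
[0.5242 0.1878 0.1036]
[0.5352 0.1884 0.1013]
[0.5238 0.1888 0.1131]
[0.5705 0.1892 0.0805]
[0.5342 0.1898 0.0964]
plate ((616.066162109375, 237.59103393554688), (325.3472595214844, 259.09112548828125), 8.608809471130371) 2575
```

Call:
apply_moves --pt "100 0.7 0.7 -0.2 0.32" --pt "100 0.7 0.7 -0.2 0.32" --pt "100 0.7 0.7 -0.2 0.32" --pt "100 0.7 0.7 -0.2 0.32" --pt "100 0.7 0.7 -0.2 0.32" --pt "100 0.7 0.7 -0.2 0.32" --pt "100 0 0 0 0" --pt "100 0 0 0 0" --newtons 5

```text
clock: 1.2
position: [0.4868, -0.3274, 0.1545]
ee_rot: [-2.457, -1.957, 0.001]
force: [-0.9, -0.4, -0.5]
width: 0.997
gripper_force: 0.0
```

```bash
python3 - <<'E'
from h import *
np.set_printoptions(suppress=True,precision=4)
s=observe();print(s["clock"],s["position"],s["ee_rot"],R.from_rotvec(s["ee_rot"]).as_matrix(),s["joints"])
c=cam("wrist");save("w1.png",c[0]);P=cloud(c);im=c[0].astype(int)
y=(im[...,0]>150)&(im[...,1]>120)&(im[...,2]<90)&(P[...,2]<.05)&(P[...,2]>.015)
q=P[y];print(y.sum(),np.nanmedian(q,0));cv=np.cov(q[:,:2].T)
r=cv2.minAreaRect(q[:,:2].astype(np.float32)*1000);print(r)
d=np.array([.22,.9755]);n=np.array([.9755,-.22]);o=s["position"][:2]
u=(q[:,:2]-o)@d;v=(q[:,:2]-o)@n
for lo in np.arange(-.07,.07,.01):
    k=(u>=lo)&(u<lo+.01)
    if k.sum()>20: print(round(lo,3),k.sum(),v[k].min(),v[k].max(),v[k].mean(),np.median(q[k,2]))
E
```

```text
1.2 [ 0.4868 -0.3274  0.1545] [-2.4571 -1.9569  0.0012] [[ 0.2238  0.9746 -0.0008]
 [ 0.9746 -0.2238 -0.0001]
 [-0.0003 -0.0008 -1.    ]] [ 0.6992  0.461  -0.2779  1.7392  0.1498  0.9628  0.1373]
3552 [ 0.486  -0.3181  0.0238]
((491.68829345703125, -319.6793518066406), (76.04269409179688, 484.9855651855469), 70.83631896972656)
-0.03 642 -0.02674658122696866 0.026410363834300527 0.0007399802451811534 0.027497624584811697
-0.02 612 -0.026675095412739835 0.026529771601236193 -0.0009551445209832418 0.02694119555625432
-0.01 258 -0.0069452568851281 0.00747722828602228 0.00025328985365673343 0.02355524159171868
0.0 276 -0.006828520364688087 0.24653222856239754 0.012664740492454125 0.023464004108568998
0.01 269 -0.006774758802242995 0.2451683955226581 0.0041259512802864695 0.023548682751613204
0.02 287 -0.23510274142839593 0.008173993156025393 -0.0031591140164558746 0.023487821603226156
0.03 342 -0.23843862096066729 0.008138577890233803 -0.042863423383158274 0.023320084069273883
0.04 425 -0.22439094281382255 0.008085930997234663 -0.11369206249799851 0.017411603579920665
0.05 225 -0.21166198150584858 -0.1943062627070492 -0.20254986035670994 0.016383878993425305
0.06 211 -0.2156585664889389 -0.20091324918462605 -0.208259813296006 0.016564899252184018
```

View pics/w1.png

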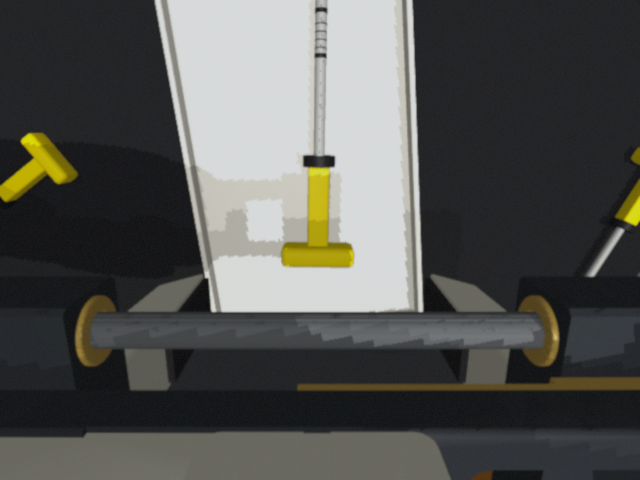

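Call:
apply_moves --pt "100 0.04 0.16 -0.6 0" --pt "100 0 0 -0.8 0" --pt "100 0 0 -0.7 0" --pt "100 0 0 -0.34 0" --pt "100 0 0 0 0" --pt "20 0 0 0 0" --pt "10 0 0 0 0" --pt "0 0 0 0 0" --pt "0 0 0 0 0" --pt "0 0 0 0 0" --pt "0 0 0 0 0" --newtons 3

```text
clock: 2.62
position: [0.4896, -0.3174, 0.0083]
ee_rot: [-2.457, -1.958, -0.0]
force: [-0.8, 0.1, 0.3]
width: 0.395
gripper_force: 0.0
```

Call:
apply_moves --pt "0 0 0 0 0" --pt "0 0 0 0 0" --pt "0 0 0 0 0" --pt "0 0 0 0 0" --pt "0 0 0 0 0" --pt "0 0 0 0 0" --newtons 3

```text
clock: 3.38
position: [0.4896, -0.3175, 0.0083]
ee_rot: [-2.457, -1.958, -0.0]
force: [-0.2, 0.7, -0.8]
width: 0.178
gripper_force: 3.0
```

Call:
apply_moves --pt "0 0 0 1.0 0" --pt "0 0 0 0 0" --pt "0 0 0 0 0"

```text
clock: 3.75
position: [0.4894, -0.3176, 0.0684]
ee_rot: [2.457, 1.958, -0.0]
force: [1.0, 0.3, -0.8]
width: 0.172
gripper_force: 3.0
```

```bash
cat > stick.py <<'E'
from h import *
import sys
np.set_printoptions(suppress=True,precision=4)
# stick pose in the tool's vertical plane, from wrist camera; u along stick heading from grasp, z height
s=observe();c=cam("wrist");P=cloud(c);im=c[0].astype(int)
M=R.from_rotvec(s["ee_rot"]).as_matrix();d=M[:2,0];n=M[:2,1];o=s["position"][:2]
u=(P[...,:2]-o)@d;v=(P[...,:2]-o)@n;z=P[...,2]-s["position"][2]
print(s["clock"],s["position"],"head",np.degrees(np.arctan2(d[1],d[0])),s["gripper_force"],s["width"],s["force"])
yel=(im[...,0]>140)&(im[...,1]>110)&(im[...,2]<90)&(abs(v)<.035)&(u>-.06)&(u<.08)
print("yellow",yel.sum())
for lo in np.arange(-.05,.08,.01):
    k=yel&(u>=lo)&(u<lo+.01)
    if k.sum()>15: print("%.2f n%d z %.4f v %.4f..%.4f"%(lo,k.sum(),np.median(z[k]),v[k].min(),v[k].max()))
rod=(abs(v)<.015)&(u>.02)&(u<.16)&(z>-.15)&~yel
for lo in np.arange(.02,.16,.01):
    k=rod&(u>=lo)&(u<lo+.01)
    if k.sum()>3: print("top %.2f n%d zmax %.4f vmed %.4f"%(lo,k.sum(),np.percentile(z[k],97),0))
save(sys.argv[1],c[0])
E
python3 stick.py w2.png
```

```text
3.75 [ 0.4894 -0.3176  0.0684] head 77.09929095452256 3.0000093206763268 0.17153341618330295 [ 1.0464  0.321  -0.841 ]
yellow 4534
-0.03 n665 z 0.0179 v -0.0102..0.0094
-0.02 n545 z 0.0157 v -0.0083..0.0072
0.00 n686 z 0.0150 v -0.0076..0.0069
0.01 n968 z 0.0148 v -0.0079..0.0072
0.02 n1042 z 0.0145 v -0.0082..0.0099
0.03 n628 z 0.0143 v -0.0081..0.0099
top 0.02 n23084 zmax 0.1163 vmed 0.0000
top 0.03 n6916 zmax 0.0897 vmed 0.0000
top 0.04 n1917 zmax 0.0184 vmed 0.0000
top 0.05 n1182 zmax 0.0104 vmed 0.0000
top 0.06 n1229 zmax 0.0101 vmed 0.0000
top 0.07 n1266 zmax 0.0099 vmed 0.0000
top 0.08 n1316 zmax 0.0096 vmed 0.0000
top 0.09 n1395 zmax 0.0093 vmed 0.0000
top 0.10 n1451 zmax 0.0090 vmed 0.0000
top 0.11 n1056 zmax 0.0088 vmed 0.0000
top 0.12 n771 zmax -0.0635 vmed 0.0000
top 0.13 n387 zmax -0.0634 vmed 0.0000
```

View pics/w2.png

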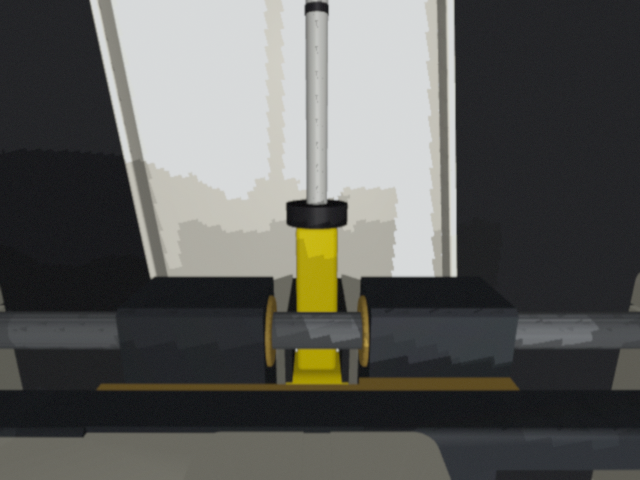

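Call:
apply_moves --pt "0 0 0 0.6 0" --pt "0 0 0.2 0.6 0.06" --pt "0 0.3 0.5 0.5 0.15" --pt "0 0.3 0.6 0.5 0.15" --pt "0 0.3 0.6 0 0.15" --pt "0 0.3 0.6 0 0.15" --pt "0 0.3 0.6 0 0.15" --pt "0 0.3 0.6 0 0.15" --pt "0 0.3 0.5 0 0" --pt "0 0.06 0.33 0 0" --pt "0 0 0 0 0" --pt "0 0 0 0 0" --newtons 10

```text
clock: 5.3
position: [0.6185, -0.0476, 0.2]
ee_rot: [1.923, 2.484, -0.003]
force: [0.3, -0.6, -1.4]
width: 0.174
gripper_force: 10.0
```

```bash
python3 stick.py w3.png; cat > mouth.py <<'E'
from h import *
np.set_printoptions(suppress=True,precision=4)
c=cam("wrist");P=cloud(c)
a=np.array([-.252*.766,.968*.766,-.643]);M=np.array([.569,.146,.133])
k=(np.linalg.norm(P-M,axis=-1)<.05);print(k.sum())
px=proj(c,M[None])[0];print("predicted mouth px",px)
x0,y0=np.clip((px-90).astype(int),0,[460,300]);
save("mouth%.2f.png"%observe()["clock"],cv2.resize(c[0][y0:y0+180,x0:x0+180],None,fx=3,fy=3));print(x0,y0)
np.savez("w.npz",im=c[0],P=P)
E
python3 mouth.py; ls pics
```

```text
5.3 [ 0.6185 -0.0476  0.2   ] head 104.51174042723827 9.999831765890121 0.17428683794342248 [ 0.3278 -0.5909 -1.4132]
yellow 5756
-0.03 n1030 z 0.0166 v -0.0119..0.0125
-0.02 n557 z 0.0156 v -0.0077..0.0191
-0.01 n24 z 0.0454 v -0.0096..0.0105
0.00 n737 z 0.0150 v -0.0075..0.0080
0.01 n993 z 0.0147 v -0.0078..0.0082
0.02 n1455 z 0.0147 v -0.0100..0.0108
0.03 n960 z 0.0147 v -0.0100..0.0107
top 0.02 n22635 zmax 0.1163 vmed 0.0000
top 0.03 n6326 zmax 0.0897 vmed 0.0000
top 0.04 n1342 zmax 0.0184 vmed 0.0000
top 0.05 n567 zmax 0.0105 vmed 0.0000
top 0.06 n606 zmax 0.0103 vmed 0.0000
top 0.07 n618 zmax 0.0100 vmed 0.0000
top 0.08 n655 zmax 0.0098 vmed 0.0000
top 0.09 n682 zmax 0.0096 vmed 0.0000
top 0.10 n732 zmax 0.0091 vmed 0.0000
top 0.11 n301 zmax 0.0092 vmed 0.0000
0
predicted mouth px [ 316.8568 -154.5222]
226 0
crop.png
mouth5.40.png
scene.png
top.png
w1.png
w2.png
w3.png
```

View pics/w3.png

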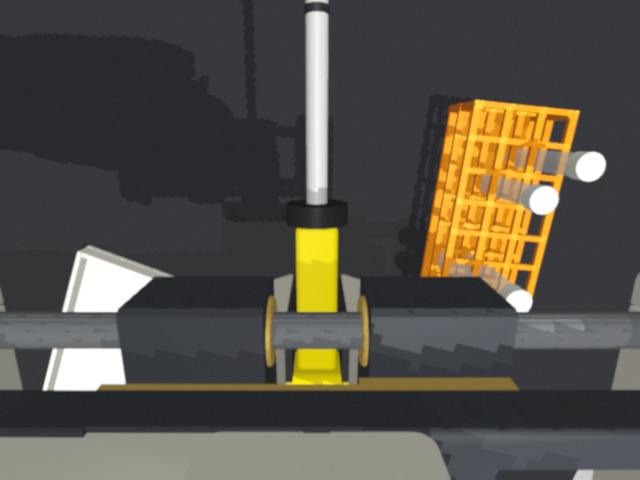

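Call:
apply_moves --pt "0 0 0 -0.6 0" --pt "0 0 0 -0.6 0" --pt "0 0 0 -0.05 0" --pt "0 0 0 0 0"

```text
clock: 5.9
position: [0.6196, -0.0463, 0.1263]
ee_rot: [1.922, 2.484, 0.001]
force: [0.1, 0.3, -1.1]
width: 0.176
gripper_force: 10.0
```

```bash
python3 - <<'E'
from h import *
np.set_printoptions(suppress=True,precision=4)
s=observe();print(s["position"],s["force"])
tip=s["position"]+np.array([*(.158*np.array([-.251,.968])),.0045])
M=np.array([.5695,.1455,.133]);W=np.zeros((560,800,3),np.uint8)
for i,n in enumerate(("top","scene")):
    c=cam(n);P=cloud(c);np.savez(n+"2.npz",im=c[0],P=P)
    pt=proj(c,np.array([tip,M]));print(n,pt)
    w=50
    x0,y0=(pt.mean(0)-w).astype(int);print("crop org",x0,y0,"x4")
    W[i*0:400,i*400:i*400+400]=cv2.resize(c[0][y0:y0+100,x0:x0+100],None,fx=4,fy=4,interpolation=2)
    k=(np.linalg.norm(P-tip,axis=-1)<.06)
    k&=(P[...,2]>.11)
    q=P[k];u=(q[:,:2]-tip[:2])@np.array([-.251,.968]);v=(q[:,:2]-tip[:2])@np.array([.968,.251])
    for lo in np.arange(-.04,.06,.006):
        m=(u>=lo)&(u<lo+.006)
        if m.sum()>2: print("u%.3f n%d v %.4f..%.4f med %.4f z med %.4f max %.4f min %.4f"%(lo,m.sum(),v[m].min(),v[m].max(),np.median(v[m]),np.median(q[m,2]),q[m,2].max(),q[m,2].min()))
save("rel.png",W[:400])
E
```

```text
[ 0.6196 -0.0463  0.1263] [ 0.1088  0.2753 -1.0513]
top [[229.765  207.2961]
 [214.3248 211.0225]]
crop org 172 159 x4
u-0.040 n6 v -0.0026..0.0039 med 0.0007 z med 0.1327 max 0.1344 min 0.1307
u-0.034 n7 v -0.0028..0.0041 med 0.0010 z med 0.1329 max 0.1363 min 0.1317
u-0.028 n7 v -0.0022..0.0048 med 0.0010 z med 0.1324 max 0.1377 min 0.1297
u-0.022 n8 v -0.0023..0.0039 med 0.0005 z med 0.1337 max 0.1359 min 0.1308
u-0.016 n8 v -0.0029..0.0024 med -0.0000 z med 0.1322 max 0.1369 min 0.1295
u-0.010 n6 v -0.0017..0.0054 med 0.0014 z med 0.1321 max 0.1329 min 0.1271
u0.032 n11 v -0.0054..0.0081 med 0.0001 z med 0.1256 max 0.1286 min 0.1221
u0.038 n21 v -0.0105..0.0118 med 0.0019 z med 0.1274 max 0.1382 min 0.1230
u0.044 n25 v -0.0104..0.0111 med 0.0033 z med 0.1354 max 0.1426 min 0.1192
u0.050 n17 v -0.0089..0.0102 med -0.0031 z med 0.1337 max 0.1396 min 0.1199
u0.056 n11 v -0.0080..0.0076 med -0.0007 z med 0.1313 max 0.1351 min 0.1255
scene [[412.2672 235.8612]
 [426.9088 228.2319]]
crop org 369 182 x4
u-0.040 n13 v -0.0041..0.0021 med 0.0006 z med 0.1337 max 0.1384 min 0.1266
u-0.034 n8 v -0.0014..0.0028 med 0.0014 z med 0.1341 max 0.1368 min 0.1259
u-0.028 n6 v -0.0017..0.0032 med 0.0009 z med 0.1334 max 0.1366 min 0.1292
u-0.022 n10 v -0.0052..0.0034 med -0.0005 z med 0.1326 max 0.1370 min 0.1291
u-0.016 n9 v -0.0054..0.0025 med 0.0004 z med 0.1320 max 0.1364 min 0.1284
u-0.010 n5 v -0.0011..0.0024 med 0.0002 z med 0.1308 max 0.1343 min 0.1271
u0.032 n23 v -0.0128..0.0103 med -0.0009 z med 0.1272 max 0.1343 min 0.1222
u0.038 n25 v -0.0135..0.0116 med -0.0066 z med 0.1273 max 0.1428 min 0.1207
u0.044 n41 v -0.0135..0.0093 med -0.0026 z med 0.1324 max 0.1439 min 0.1199
u0.050 n25 v -0.0091..0.0090 med 0.0050 z med 0.1219 max 0.1369 min 0.1105
u0.056 n9 v -0.0084..0.0070 med 0.0028 z med 0.1273 max 0.1319 min 0.1136
```

View pics/rel.png

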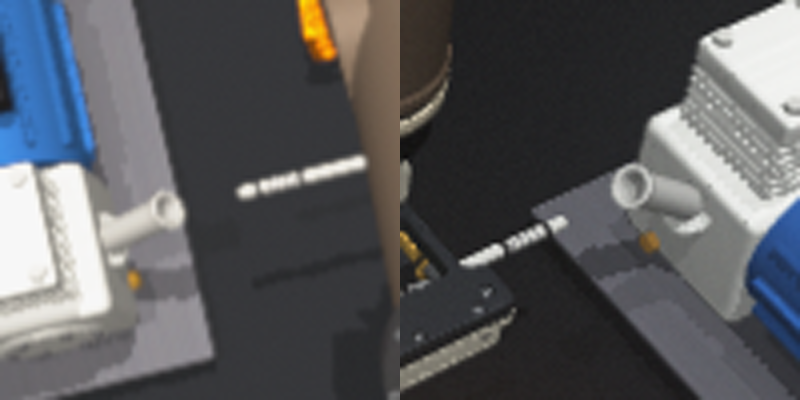

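Call:
apply_moves --pt "0 -0.08 0.3 0.02 0" --pt "0 -0.08 0.3 0 0" --pt "0 -0.05 0.2 0 0" --pt "0 0 0 0 0" --newtons 6

```text
clock: 6.5
position: [0.6062, 0.0044, 0.1268]
ee_rot: [-1.917, -2.488, -0.001]
force: [-0.3, 0.5, -0.7]
width: 0.175
gripper_force: 6.0
```

Call:
apply_moves --pt "0 0 0.01 0.17 0" --pt "0 0 0.02 0.16 0" --pt "0 -0.02 0.07 0.2 0" --pt "0 -0.02 0.07 0.2 0" --pt "0 0 0 0 0"

```text
clock: 7.12
position: [0.6048, 0.0133, 0.1718]
ee_rot: [1.919, 2.485, 0.003]
force: [-0.3, -0.5, 0.1]
width: 0.176
gripper_force: 6.0
```

```bash
cat > sc.py <<'E'
from h import *
import sys
np.set_printoptions(suppress=True,precision=4)
s=observe();print(s["position"],s["force"],s["ft_torque"],s["clock"])
M=np.array([.5695,.1455,.133]);ah=np.array([-.251,.968]);vv=np.array([.968,.251])
W=np.zeros((400,800,3),np.uint8)
for i,n in enumerate(("scene","wrist")):
    c=cam(n);P=cloud(c)
    if n=="scene":
        x0,y0=(proj(c,M[None])[0]-[70,50]).astype(int)
        W[:,:400]=cv2.resize(c[0][y0:y0+100,x0:x0+100],None,fx=4,fy=4,interpolation=2)
    else: W[:,400:]=cv2.resize(c[0],(400,300))[[*range(300)]+[0]*100]
    u=(P[...,:2]-M[:2])@ah;v=(P[...,:2]-M[:2])@vv;z=P[...,2]-M[2]
    im=c[0].astype(int);yel=(im[...,0]>140)&(im[...,1]>110)&(im[...,2]<90)
    for nm,k in (("yel",yel&(abs(v)<.012)),("rod",(abs(v)<.006)&~yel&(im.min(-1)>60))):
        k=k&(u<.03)&(u>-.2)&(z>-.03)&(z<.17)
        for lo in np.arange(-.19,.03,.015):
            m=k&(u>=lo)&(u<lo+.015)
            if m.sum()>2: print(n,nm,"u%.3f n%d z med %.4f p90 %.4f vmed %.4f"%(np.median(u[m]),m.sum(),np.median(z[m]),np.percentile(z[m],90),np.median(v[m])))
save(sys.argv[1],W)
E
python3 sc.py s1.png
```

```text
[0.6048 0.0133 0.1718] [-0.2698 -0.4534  0.1171] [ 0.0016 -0.1274  0.0055] 7.125
scene yel u-0.177 n57 z med 0.0508 p90 0.0587 vmed 0.0001
scene yel u-0.170 n55 z med 0.0589 p90 0.0618 vmed -0.0000
scene yel u-0.152 n55 z med 0.0535 p90 0.0563 vmed 0.0026
scene yel u-0.144 n6 z med 0.0536 p90 0.0553 vmed -0.0015
scene rod u-0.162 n41 z med 0.1453 p90 0.1565 vmed -0.0003
scene rod u-0.158 n22 z med 0.1599 p90 0.1660 vmed -0.0006
scene rod u-0.030 n11 z med 0.0469 p90 0.0478 vmed -0.0018
scene rod u-0.019 n21 z med 0.0457 p90 0.0477 vmed 0.0005
scene rod u-0.002 n27 z med 0.0450 p90 0.0474 vmed 0.0006
scene rod u0.009 n37 z med 0.0074 p90 0.0450 vmed 0.0004
scene rod u0.024 n9 z med -0.0107 p90 -0.0059 vmed 0.0023
wrist yel u-0.162 n823 z med 0.0555 p90 0.0575 vmed 0.0009
wrist yel u-0.155 n782 z med 0.0537 p90 0.0544 vmed 0.0005
wrist yel u-0.133 n482 z med 0.0530 p90 0.0539 vmed 0.0007
wrist yel u-0.122 n1513 z med 0.0527 p90 0.0535 vmed 0.0005
wrist yel u-0.109 n2576 z med 0.0532 p90 0.1295 vmed 0.0011
wrist rod u-0.110 n6306 z med 0.1487 p90 0.1536 vmed 0.0001
wrist rod u-0.090 n586 z med 0.0474 p90 0.0560 vmed 0.0005
wrist rod u-0.077 n867 z med 0.0469 p90 0.0481 vmed 0.0005
wrist rod u-0.062 n937 z med 0.0464 p90 0.0477 vmed 0.0005
wrist rod u-0.047 n992 z med 0.0461 p90 0.0472 vmed 0.0006
wrist rod u-0.033 n1034 z med 0.0457 p90 0.0468 vmed 0.0004
wrist rod u-0.024 n104 z med 0.0454 p90 0.0468 vmed 0.0008
```

View pics/s1.png

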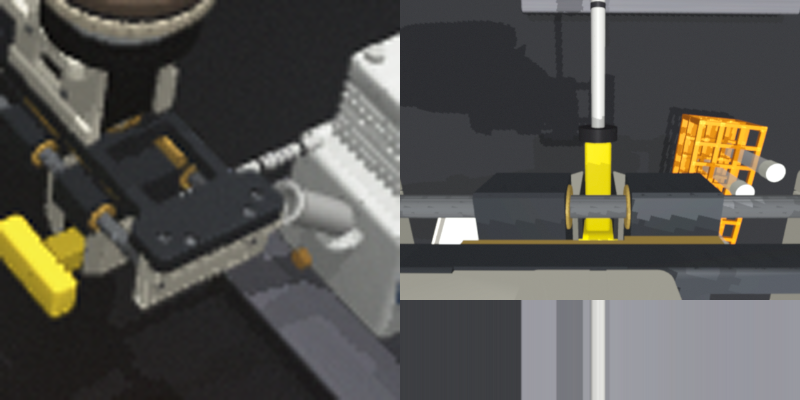

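Call:
apply_moves --pt "0 0 -0.2 0.8 0.2" --pt "0 0 0 0.85 0.35" --pt "0 -0.2 0.1 0 0.35" --pt "0 -0.3 0.5 0 0.35" --pt "0 -0.3 0.6 0 0.35" --pt "0 -0.3 0.6 0 0.35" --pt "0 -0.3 0.6 0 0.35" --pt "0 -0.3 0.6 0 0.35" --pt "0 -0.3 0.6 0 0.35" --pt "0 0 0.2 0 0.15" --pt "0 0 0 0 0" --newtons 8

```text
clock: 8.6
position: [0.4838, 0.2291, 0.2689]
ee_rot: [0.408, -3.114, -0.0]
force: [0.0, 0.3, -1.6]
width: 0.174
gripper_force: 8.0
```

```bash
python3 - <<'E'
from h import *
np.set_printoptions(suppress=True,precision=4)
s=observe();M=R.from_rotvec(s["ee_rot"]).as_matrix();print(s["clock"],s["position"],np.degrees(np.arctan2(M[1,0],M[0,0])),M[:,2],s["joints"])
P=np.load("a.npz")["P"].reshape(-1,3)
yaw=np.radians(14.6);xc=np.array([np.cos(yaw),np.sin(yaw)]);yc=np.array([-xc[1],xc[0]])
q=P[:,:2]-np.array([.543,.2495]);X=q@xc;Y=q@yc
for y0 in np.arange(-.06,.13,.02):
    print(round(y0,2),[ (round(float(np.nanmax(P[k,2])),3) if (k:=(X>=x0)&(X<x0+.02)&(Y>=y0)&(Y<y0+.02)).sum()>0 else None) for x0 in np.arange(-.12,.06,.02)])
k=(abs(X)<.03)&(abs(Y)<.03);print("headtop",np.median(P[k,2]),np.percentile(P[k,2],[10,90]))
h=(P[:,2]>.165)&(abs(X)<.06)&(abs(Y)<.06);print("X edges",np.percentile(X[h],[1,99]),"Y",np.percentile(Y[h],[1,99]))
E
python3 stick.py w4.png
```

```text
8.6 [0.4838 0.2291 0.2689] -165.08966075161823 [-0.0009  0.0002 -1.    ] [ 0.1268  0.3952 -0.9079  1.6764  0.3269  1.2318  0.9768]
-0.06 [0.006, 0.031, 0.03, 0.118, 0.119, 0.121, 0.121, 0.12, 0.124]
-0.04 [0.007, 0.03, 0.033, 0.119, 0.187, 0.185, 0.185, 0.189, 0.177]
-0.02 [0.008, 0.029, 0.031, 0.119, 0.186, 0.188, 0.187, 0.185, 0.178]
0.0 [0.006, 0.031, 0.034, 0.12, 0.186, 0.184, 0.184, 0.187, 0.178]
0.02 [0.006, 0.028, 0.031, 0.119, 0.19, 0.185, 0.188, 0.189, 0.177]
0.04 [0.006, 0.029, 0.032, 0.178, 0.196, 0.197, 0.184, 0.18, 0.113]
0.06 [0.008, 0.029, 0.03, 0.179, 0.197, 0.197, 0.185, 0.175, 0.114]
0.08 [0.006, 0.032, 0.031, 0.18, 0.194, 0.198, 0.182, 0.028, 0.111]
0.1 [0.005, 0.007, 0.006, 0.009, 0.007, 0.003, None, 0.003, 0.005]
0.12 [0.004, 0.006, 0.008, 0.006, 0.007, 0.005, None, None, 0.006]
headtop 0.18103380546774628 [0.1782 0.1839]
X edges [-0.0391  0.0386] Y [-0.0387  0.0584]
8.6 [0.4838 0.2291 0.2689] head -165.08966075161823 7.999380826950073 0.17351949089428234 [ 0.0396  0.2762 -1.6302]
yellow 8372
-0.03 n1172 z 0.0163 v -0.0106..0.0129
-0.02 n406 z 0.0157 v -0.0075..0.0108
-0.01 n53 z 0.0450 v -0.0084..0.0107
0.00 n945 z 0.0149 v -0.0069..0.0098
0.01 n1000 z 0.0148 v -0.0084..0.0107
0.02 n4135 z 0.0910 v -0.0349..0.0350
0.03 n661 z 0.0148 v -0.0094..0.0116
top 0.02 n23347 zmax 0.1163 vmed 0.0000
top 0.03 n5096 zmax 0.0897 vmed 0.0000
top 0.04 n1165 zmax 0.0184 vmed 0.0000
top 0.05 n574 zmax 0.0106 vmed 0.0000
top 0.06 n615 zmax 0.0104 vmed 0.0000
top 0.07 n634 zmax 0.0100 vmed 0.0000
top 0.08 n658 zmax 0.0099 vmed 0.0000
top 0.09 n682 zmax 0.0095 vmed 0.0000
top 0.10 n725 zmax 0.0095 vmed 0.0000
top 0.11 n166 zmax 0.0093 vmed 0.0000
```

Call:
apply_moves --pt "0 0 0.08 -0.6 0" --pt "0 0 0 -0.6 0" --pt "0 0 0 -0.14 0" --pt "0 0 0 -0.14 0" --pt "0 0 0 0 0" --newtons 5

```text
clock: 9.28
position: [0.4846, 0.2332, 0.181]
ee_rot: [-0.405, 3.115, 0.0]
force: [-0.1, 0.1, -0.1]
width: 0.173
gripper_force: 5.0
```

```bash
cat > ang.py <<'E'
from h import *
np.set_printoptions(suppress=True,precision=4)
s=observe();c=cam("wrist");P=cloud(c);im=c[0].astype(int)
M=R.from_rotvec(s["ee_rot"]).as_matrix();d=M[:2,0];n=M[:2,1];o=s["position"]
u=(P[...,:2]-o[:2])@d;v=(P[...,:2]-o[:2])@n;z=P[...,2]-o[2]
print(s["clock"],o,"heading",np.degrees(np.arctan2(d[1],d[0])),"F",s["force"],"g",s["gripper_force"],s["width"])
# pixels in the stick's plane: take the highest narrow ridge in |v|<8mm, ahead of fingers
k=(abs(v)<.010)&(u>.012)&(u<.16)&(z<.03)&(z>-.14)
yel=k&(im[...,0]>120)&(im[...,1]>90)&(im[...,2]<80)
if yel.sum()>30:
    p=np.polyfit(u[yel],z[yel],1);print("stem",yel.sum(),"u",u[yel].min(),u[yel].max(),"slope deg",np.degrees(np.arctan(p[0])),"top z at u=0",p[1])
rod=k&~yel&(abs(v)<.0035)&(im.min(-1)>70)
b=[]
for lo in np.arange(.02,.16,.005):
    m=rod&(u>=lo)&(u<lo+.005)
    if m.sum()>5: b.append((np.median(u[m]),np.median(z[m]),m.sum(),np.median(v[m])))
for x in b: print("rod u %.4f z %.4f n%d v%.4f"%x)
E
python3 ang.py
```

```text
9.275 [0.4846 0.2332 0.181 ] heading -165.2013604081753 F [-0.1339  0.0918 -0.0753] g 4.999974891543388 0.17278604083160184
stem 2350 u 0.01200183183548714 0.03662745800394883 slope deg -11.01027931618849 top z at u=0 0.01558211916464491
rod u 0.0333 z 0.0093 n21 v-0.0021
rod u 0.0382 z 0.0121 n156 v0.0006
rod u 0.0429 z 0.0109 n271 v0.0003
rod u 0.0475 z 0.0020 n209 v0.0006
rod u 0.0525 z 0.0010 n207 v0.0002
rod u 0.0575 z 0.0000 n207 v0.0006
rod u 0.0624 z -0.0010 n208 v0.0004
rod u 0.0677 z -0.0019 n221 v0.0006
rod u 0.0726 z -0.0029 n208 v0.0004
rod u 0.0775 z -0.0039 n209 v0.0006
rod u 0.0824 z -0.0048 n219 v0.0006
rod u 0.0875 z -0.0058 n213 v0.0003
rod u 0.0925 z -0.0067 n219 v0.0003
rod u 0.0977 z -0.0078 n220 v0.0006
rod u 0.1026 z -0.0087 n213 v0.0003
rod u 0.1069 z -0.0094 n165 v0.0007
rod u 0.1126 z -0.0106 n221 v0.0003
rod u 0.1165 z -0.0114 n128 v0.0003
```

Call:
apply_moves --pt "0 0 0 -0.09 0" --pt "0 0 0 -0.09 0" --pt "0 0 0 0 0"

```text
clock: 9.7
position: [0.4841, 0.2332, 0.1694]
ee_rot: [0.406, -3.115, 0.0]
force: [0.3, -0.3, -0.8]
width: 0.169
gripper_force: 5.0
```

```bash
python3 ang.py
```

```text
9.7 [0.4841 0.2332 0.1694] heading -165.15128155604324 F [ 0.3437 -0.2938 -0.776 ] g 4.999875873327255 0.16866314628179227
stem 2183 u 0.012012057463488315 0.03288505192007753 slope deg -33.49926176999326 top z at u=0 0.01733163814868639
rod u 0.0423 z -0.0156 n182 v0.0002
rod u 0.0475 z -0.0189 n170 v0.0005
rod u 0.0525 z -0.0221 n165 v0.0001
rod u 0.0575 z -0.0252 n157 v0.0005
rod u 0.0626 z -0.0285 n167 v0.0005
rod u 0.0676 z -0.0316 n153 v0.0005
rod u 0.0725 z -0.0349 n146 v0.0005
rod u 0.0776 z -0.0380 n139 v0.0005
rod u 0.0824 z -0.0414 n133 v0.0005
rod u 0.0875 z -0.0442 n133 v0.0005
rod u 0.0924 z -0.0474 n134 v0.0005
rod u 0.0975 z -0.0509 n128 v0.0005
rod u 0.1025 z -0.0540 n121 v0.0005
rod u 0.1073 z -0.0571 n127 v0.0004
rod u 0.1125 z -0.0604 n121 v0.0004
rod u 0.1170 z -0.0632 n103 v-0.0001
rod u 0.1223 z -0.0668 n105 v0.0004
rod u 0.1263 z -0.0695 n65 v0.0004
```

Call:
apply_moves --pt "0 0 0 -0.07 0" --pt "0 0 0 0 0"

```text
clock: 10.0
position: [0.4842, 0.2332, 0.1653]
ee_rot: [0.406, -3.115, 0.0]
force: [0.4, -0.3, -1.0]
width: 0.173
gripper_force: 5.0
```

```bash
python3 ang.py
```

```text
10.0 [0.4842 0.2332 0.1653] heading -165.15641268521244 F [ 0.3903 -0.3437 -1.0402] g 5.000009536743164 0.172618520573741
stem 1968 u 0.012006019648288794 0.03071276825775938 slope deg -41.56812783096141 top z at u=0 0.018160473763889604
rod u 0.0389 z -0.0214 n107 v0.0000
rod u 0.0424 z -0.0249 n164 v0.0005
rod u 0.0475 z -0.0291 n154 v0.0005
rod u 0.0524 z -0.0334 n148 v0.0005
rod u 0.0577 z -0.0380 n147 v0.0005
rod u 0.0623 z -0.0421 n132 v0.0005
rod u 0.0675 z -0.0467 n142 v0.0004
rod u 0.0725 z -0.0510 n129 v0.0004
rod u 0.0775 z -0.0553 n113 v0.0004
rod u 0.0822 z -0.0592 n113 v0.0004
rod u 0.0875 z -0.0636 n101 v0.0004
rod u 0.0924 z -0.0681 n107 v0.0004
rod u 0.0975 z -0.0723 n102 v0.0004
rod u 0.1025 z -0.0768 n97 v0.0004
rod u 0.1073 z -0.0808 n95 v0.0004
rod u 0.1123 z -0.0854 n83 v0.0004
```

Call:
apply_moves --pt "0 0 0 0.7 0" --pt "0 0 0 0.8 0" --pt "0 0 -0.3 0.745 0" --pt "0 0.22 -0.6 0 -0.3" --pt "0 0.22 -0.6 0 -0.35" --pt "0 0.22 -0.6 0 -0.35" --pt "0 0.22 -0.6 0 -0.35" --pt "0 0.22 -0.6 0 -0.35" --pt "0 0.22 -0.35 0 -0.35" --pt "0 0.22 0 0 -0.35" --pt "0 0.22 0 0 -0.35" --pt "0 0.23 0 0 -0.35" --newtons 12

```text
clock: 11.55
position: [0.6037, 0.0143, 0.3]
ee_rot: [-1.897, -2.504, 0.001]
force: [0.6, -0.2, 0.5]
width: 0.18
gripper_force: 12.0
```

Call:
apply_moves --pt "0 0 0 0 -0.05" --pt "0 0 0 -0.4 0" --pt "0 0 0 -0.3 0" --pt "0 0 0 0 0" --pt "0 0 0 0 0"

```text
clock: 12.18
position: [0.6036, 0.0144, 0.2591]
ee_rot: [1.919, 2.487, 0.001]
force: [0.7, 0.4, -0.4]
width: 0.173
gripper_force: 12.0
```

```bash
python3 ang.py | sed -n '1,3p;5p;10p;15,40p'
```

```text
12.175 [0.6036 0.0144 0.2591] heading 104.69195574222653 F [ 0.7261  0.3828 -0.3529] g 11.999878138303757 0.17335076620597079
stem 2200 u 0.012010937834162487 0.031658616071628363 slope deg -41.46209125462138 top z at u=0 0.019321955989224163
rod u 0.0397 z -0.0216 n28 v-0.0002
rod u 0.0475 z -0.0281 n177 v0.0001
rod u 0.0725 z -0.0495 n142 v0.0001
rod u 0.0974 z -0.0713 n113 v0.0001
rod u 0.1024 z -0.0755 n111 v0.0001
rod u 0.1071 z -0.0794 n95 v0.0001
rod u 0.1122 z -0.0843 n102 v0.0001
rod u 0.1158 z -0.0866 n29 v0.0001
rod u 0.1288 z -0.1348 n41 v0.0001
rod u 0.1322 z -0.1344 n83 v0.0001
rod u 0.1373 z -0.1366 n78 v0.0001
rod u 0.1425 z -0.1189 n111 v-0.0005
rod u 0.1474 z -0.1216 n63 v0.0001
rod u 0.1519 z -0.1269 n49 v0.0001
```

```bash
python3 - <<'E'
from h import *
s=observe();c=cam("wrist");P=cloud(c);im=c[0]
M=R.from_rotvec(s["ee_rot"]).as_matrix();d=M[:2,0];n=M[:2,1];o=s["position"]
u=(P[...,:2]-o[:2])@d;v=(P[...,:2]-o[:2])@n;z=P[...,2]-o[2]
k=(abs(v)<.025)&(u>.115)&(u<.18)&(z<-.10)&(z>-.17)
for lo in np.arange(.115,.18,.004):
    m=k&(u>=lo)&(u<lo+.004)
    if m.sum()>5: print("u%.3f n%d v %.4f..%.4f z %s"%(lo,m.sum(),*np.percentile(v[m],[2,98]),np.percentile(z[m],[5,50,95]).round(4)))
# coordinate along tube axis and radial about predicted mouth
Mo=np.array([.5695,.1455,.133]);ah=np.array([-.251,.968])
w=np.array([*(-.766*ah),.643]);b=np.array([*(.643*ah),.766]);vv=np.cross(w,b)
q=(P-Mo);t=q@w;B=q@b;V=q@vv
k=(np.hypot(B,V)<.02)&(abs(t)<.02)
h,e=np.histogram(t[k],bins=np.arange(-.02,.021,.002));print(h,e.round(3))
m=k&(abs(t-.0)<.006);print("rim B",np.percentile(B[m],[1,50,99]),"V",np.percentile(V[m],[1,50,99]))
ys,xs=np.where(k);x0,y0=xs.min()-40,max(0,ys.min()-20);cr=im[y0:ys.max()+80,max(0,x0):xs.max()+40];print(x0,y0,cr.shape)
save("mo.png",cv2.resize(cr,None,fx=3,fy=3) if cr.shape[1]<260 and cr.shape[0]<200 else cr)
E
```

```text
u0.127 n122 v -0.0079..0.0089 z [-0.1361 -0.1338 -0.1318]
u0.131 n233 v -0.0110..0.0120 z [-0.1355 -0.1322 -0.1279]
u0.135 n261 v -0.0114..0.0125 z [-0.1376 -0.1311 -0.1235]
u0.139 n319 v -0.0101..0.0110 z [-0.1398 -0.1225 -0.1181]
u0.143 n238 v -0.0088..0.0099 z [-0.1434 -0.1223 -0.1178]
u0.147 n157 v -0.0090..0.0108 z [-0.1447 -0.1259 -0.1218]
u0.151 n128 v -0.0092..0.0110 z [-0.137  -0.13   -0.1268]
u0.155 n14 v -0.0092..0.0111 z [-0.1444 -0.1386 -0.1353]
[ 53  51  90  86 102  95 104 118 144 489  99   0   0   0   0   0   0   0
   0   0] [-0.02  -0.018 -0.016 -0.014 -0.012 -0.01  -0.008 -0.006 -0.004 -0.002
 -0.     0.002  0.004  0.006  0.008  0.01   0.012  0.014  0.016  0.018
  0.02 ]
rim B [-0.0118027  -0.00061811  0.01226788] V [-0.01249354 -0.00022627  0.01139131]
258 0 (125, 118, 3)
```

View pics/mo.png

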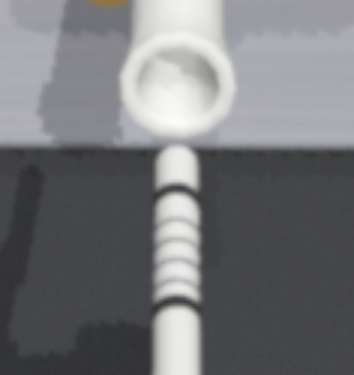

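Call:
apply_moves --pt "0 -0.03 0.11 -0.24 0" --pt "0 -0.025 0.1 -0.237 0" --pt "0 0 0 0 0" --pt "0 -0.039 0.148 -0.129 0" --pt "0 -0.039 0.148 -0.129 0" --pt "0 -0.039 0.148 -0.129 0" --pt "0 0 0 0 0" --newtons 8

```text
clock: 13.15
position: [0.5926, 0.0548, 0.2057]
ee_rot: [-1.918, -2.487, 0.001]
force: [-0.0, -0.9, -0.4]
width: 0.174
gripper_force: 8.0
```

```bash
python3 ang.py | head -20
```

```text
13.15 [0.5926 0.0548 0.2057] heading 104.71243644466051 F [-0.0215 -0.8584 -0.4141] g 8.000055402517319 0.1738132291143717
stem 2202 u 0.012005503461064533 0.03161646701435483 slope deg -41.36559692918062 top z at u=0 0.01922244063138679
rod u 0.0396 z -0.0216 n26 v-0.0007
rod u 0.0421 z -0.0235 n207 v0.0000
rod u 0.0474 z -0.0281 n176 v0.0000
rod u 0.0526 z -0.0322 n172 v0.0000
rod u 0.0575 z -0.0367 n162 v0.0000
rod u 0.0625 z -0.0409 n164 v0.0000
rod u 0.0672 z -0.0453 n135 v-0.0000
rod u 0.0723 z -0.0493 n130 v-0.0000
rod u 0.0771 z -0.0536 n129 v-0.0000
rod u 0.0826 z -0.0581 n129 v-0.0000
rod u 0.0875 z -0.0623 n113 v-0.0000
rod u 0.0924 z -0.0668 n118 v-0.0000
rod u 0.0977 z -0.0707 n127 v-0.0000
rod u 0.1020 z -0.0652 n142 v-0.0000
rod u 0.1075 z -0.0711 n103 v-0.0000
rod u 0.1125 z -0.0757 n106 v-0.0000
rod u 0.1174 z -0.0800 n107 v-0.0000
rod u 0.1224 z -0.0838 n105 v-0.0000
```

Call:
apply_moves --pt "0 -0.039 0.148 -0.129 0" --pt "0 -0.039 0.148 -0.129 0" --pt "0 -0.039 0.148 -0.129 0" --pt "0 -0.039 0.148 -0.129 0" --pt "0 -0.039 0.148 -0.129 0" --pt "0 -0.039 0.148 -0.129 0" --pt "0 0 0 0 0"

```text
clock: 14.08
position: [0.5785, 0.1078, 0.1593]
ee_rot: [-1.918, -2.487, 0.001]
force: [-0.3, 0.7, 0.2]
width: 0.174
gripper_force: 8.0
```

```bash
python3 ang.py | head -20
```

```text
14.075 [0.5785 0.1078 0.1593] heading 104.69583131401042 F [-0.2632  0.6663  0.2307] g 8.000068813562393 0.17430503586802004
stem 2189 u 0.012000957518431247 0.03159467201793798 slope deg -41.527159525031315 top z at u=0 0.019323292867562576
rod u 0.0397 z -0.0215 n27 v-0.0004
rod u 0.0420 z -0.0230 n167 v0.0000
rod u 0.0477 z -0.0187 n170 v0.0000
rod u 0.0524 z -0.0242 n190 v0.0000
rod u 0.0575 z -0.0293 n165 v0.0000
rod u 0.0623 z -0.0334 n166 v0.0000
rod u 0.0673 z -0.0376 n163 v0.0000
rod u 0.0724 z -0.0419 n165 v0.0000
rod u 0.0773 z -0.0463 n148 v0.0000
rod u 0.0823 z -0.0500 n136 v-0.0000
rod u 0.0874 z -0.0545 n129 v-0.0000
rod u 0.0924 z -0.0481 n191 v0.0000
rod u 0.0974 z -0.0443 n178 v0.0000
rod u 0.1025 z -0.0437 n173 v0.0000
rod u 0.1080 z -0.0009 n1044 v0.0001
```

Call:
apply_moves --pt "0 -0.026 0.099 -0.086 0" --pt "0 -0.013 0.049 -0.043 0" --pt "0 -0.0065 0.025 -0.0215 0" --pt "0 0 0 0 0"

```text
clock: 14.62
position: [0.5772, 0.1152, 0.1515]
ee_rot: [1.922, 2.482, -0.002]
force: [0.0, -5.7, 5.8]
width: 0.173
gripper_force: 8.0
```

Call:
apply_moves --pt "0 -0.007 0.026 -0.022 0" --pt "0 0 0 0 0" --pt "0 0 0 0 0"

```text
clock: 15.0
position: [0.5769, 0.1166, 0.1503]
ee_rot: [1.922, 2.482, -0.002]
force: [-0.2, -7.3, 6.5]
width: 0.17
gripper_force: 8.0
```

```bash
python3 ang.py | head -14
```

```text
15.0 [0.5769 0.1166 0.1503] heading 104.49167178371768 F [-0.2076 -7.3064  6.4546] g 8.001141250133514 0.17020363525612903
stem 1870 u 0.012028861922233068 0.02897655148658363 slope deg -39.65095096698268 top z at u=0 0.01862606692698546
rod u 0.0389 z -0.0090 n104 v0.0001
rod u 0.0425 z -0.0136 n222 v-0.0004
rod u 0.0474 z -0.0193 n192 v0.0001
rod u 0.0525 z -0.0235 n183 v0.0001
rod u 0.0575 z -0.0275 n167 v0.0001
rod u 0.0625 z -0.0318 n180 v0.0001
rod u 0.0677 z -0.0361 n164 v0.0001
rod u 0.0725 z -0.0404 n150 v0.0001
rod u 0.0775 z -0.0444 n156 v0.0001
rod u 0.0828 z -0.0411 n177 v0.0001
rod u 0.0875 z -0.0356 n179 v0.0001
rod u 0.0925 z -0.0347 n177 v0.0001
```

Call:
apply_moves --pt "0 0.049 -0.185 0.161 0" --pt "0 0.049 -0.185 0.161 0" --pt "0 0.049 -0.185 0.161 0" --pt "0 0.049 -0.185 0.161 0" --pt "0 0.049 -0.185 0.161 0" --pt "0 0.049 -0.185 0.161 0" --pt "0 0.049 -0.185 0.161 0" --pt "0 0.049 -0.185 0.161 0" --pt "0 0.049 -0.185 0.161 0" --pt "0 0.049 -0.185 0.161 0" --pt "0 0 0 0 0" --pt "0 0 0 0 0" --newtons 15

```text
clock: 16.55
position: [0.6052, 0.0082, 0.2459]
ee_rot: [-1.92, -2.486, -0.0]
force: [-0.2, 0.0, -0.6]
width: 0.171
gripper_force: 15.0
```

```bash
python3 ang.py | sed -n '1,5p;14,24p'
```

```text
16.55 [0.6052 0.0082 0.2459] heading 104.62383305343572 F [-0.2107  0.0246 -0.6371] g 14.997663795948029 0.17119003290747273
stem 1891 u 0.012013745990892824 0.028947986304064866 slope deg -39.83305648877516 top z at u=0 0.018569819781085996
rod u 0.0381 z -0.0184 n150 v0.0000
rod u 0.0425 z -0.0222 n184 v0.0000
rod u 0.0475 z -0.0264 n176 v0.0000
rod u 0.0925 z -0.0632 n118 v0.0000
rod u 0.0974 z -0.0673 n114 v0.0000
rod u 0.1025 z -0.0715 n116 v0.0000
rod u 0.1078 z -0.0757 n88 v0.0000
rod u 0.1124 z -0.0798 n110 v0.0000
rod u 0.1156 z -0.0820 n14 v0.0003
rod u 0.1347 z -0.1223 n14 v0.0016
rod u 0.1371 z -0.1210 n92 v-0.0000
rod u 0.1424 z -0.1229 n83 v-0.0000
rod u 0.1474 z -0.1257 n75 v-0.0000
rod u 0.1523 z -0.1298 n68 v-0.0000
```

Call:
apply_moves --pt "0 -0.05 -0.4 0.2 0" --pt "0 -0.22 -0.54 0 -0.09" --pt "0 -0.22 -0.56 0 -0.09" --pt "0 -0.25 -0.56 -0.13 -0.09" --pt "0 -0.25 -0.56 -0.3 -0.09" --pt "0 -0.25 -0.56 -0.3 -0.09" --pt "0 -0.25 -0.56 -0.3 -0.09" --pt "0 -0.25 -0.56 -0.3 -0.09" --pt "0 -0.25 -0.57 -0.4 -0.09" --pt "0 0 0 -0.4 -0.013" --pt "0 0 0 0 0" --pt "0 0 0 0 0"

```text
clock: 18.1
position: [0.4869, -0.2835, 0.1311]
ee_rot: [2.34, 2.096, 0.001]
force: [-0.4, -0.4, -0.6]
width: 0.172
gripper_force: 15.0
```

```bash
python3 ang.py | sed -n '1,5p;14,34p'
```

```text
18.1 [ 0.4869 -0.2835  0.1311] heading 83.71537362131514 F [-0.3877 -0.3939 -0.5772] g 14.997669607400894 0.1716806554095132
stem 1772 u 0.012029994931694194 0.028872819677003624 slope deg -39.23736752539501 top z at u=0 0.01843419204849814
rod u 0.0382 z -0.0187 n134 v0.0000
rod u 0.0425 z -0.0221 n182 v0.0001
rod u 0.0475 z -0.0262 n177 v0.0001
rod u 0.0925 z -0.0632 n118 v0.0002
rod u 0.0974 z -0.0673 n112 v0.0002
rod u 0.1025 z -0.0716 n116 v0.0002
rod u 0.1081 z -0.0756 n71 v0.0002
rod u 0.1124 z -0.0797 n101 v-0.0004
rod u 0.1156 z -0.0824 n17 v0.0002
rod u 0.1248 z -0.1279 n6 v-0.0000
rod u 0.1276 z -0.1276 n80 v-0.0000
rod u 0.1326 z -0.1276 n80 v0.0003
rod u 0.1379 z -0.1196 n170 v0.0003
rod u 0.1408 z -0.1117 n37 v0.0003
rod u 0.1473 z -0.1313 n10 v-0.0000
```

Call:
apply_moves --pt "0 0 0 -0.3 0" --pt "0 0 0 -0.26 0" --pt "0 -0.013 -0.12 -0.17 0" --pt "0 -0.013 -0.12 -0.17 0" --pt "0 -0.01 -0.1 -0.196 0" --pt "0 -0.01 -0.1 -0.196 0" --pt "0 -0.006 -0.06 -0.209 0" --pt "0 -0.006 -0.06 -0.209 0" --pt "0 0 0 0 0" --newtons 5

```text
clock: 19.27
position: [0.4818, -0.3178, 0.0266]
ee_rot: [-2.341, -2.093, 0.001]
force: [-0.1, -0.3, 0.3]
width: 0.176
gripper_force: 5.0
```

```bash
python3 ang.py | sed -n '1,5p;14,34p'
```

```text
19.275 [ 0.4818 -0.3178  0.0266] heading 83.59658793685352 F [-0.0705 -0.3224  0.2881] g 4.999529644846916 0.1755044870373438
stem 2119 u 0.012019992815320983 0.03257925886473097 slope deg -10.566154018800782 top z at u=0 0.016141300405168847
rod u 0.0426 z 0.0038 n217 v0.0000
rod u 0.0475 z 0.0028 n220 v0.0000
rod u 0.0526 z 0.0021 n222 v0.0000
rod u 0.0975 z -0.0063 n250 v0.0000
rod u 0.1025 z -0.0071 n255 v0.0000
rod u 0.1087 z -0.0082 n125 v0.0000
rod u 0.1125 z -0.0089 n259 v0.0000
rod u 0.1170 z -0.0098 n210 v0.0000
```

Call:
apply_moves --pt "0 -0.003 -0.03 -0.13 0" --pt "0 0 0 -0.13 0" --pt "0 0 0 0 0"

```text
clock: 19.7
position: [0.482, -0.3195, 0.0116]
ee_rot: [-2.341, -2.094, 0.001]
force: [1.0, 0.1, -1.3]
width: 0.174
gripper_force: 5.0
```

```bash
python3 ang.py | sed -n '1,5p;14,34p'
```

```text
19.7 [ 0.482  -0.3195  0.0116] heading 83.61475862414113 F [ 1.0311  0.1457 -1.279 ] g 4.999765679240227 0.17393449054973215
stem 2047 u 0.012008836139360202 0.03295291050766601 slope deg -5.188366344244837 top z at u=0 0.016009111868634594
rod u 0.0427 z 0.0079 n216 v-0.0002
rod u 0.0475 z 0.0075 n246 v0.0000
rod u 0.0525 z 0.0071 n251 v0.0000
rod u 0.0976 z 0.0036 n281 v0.0000
rod u 0.1025 z 0.0031 n283 v0.0000
rod u 0.1061 z 0.0029 n131 v0.0004
rod u 0.1124 z 0.0024 n285 v0.0000
rod u 0.1153 z 0.0015 n28 v0.0002
```

Call:
apply_moves --pt "0 0 0 -0.035 0" --pt "0 0 0 0 0" --newtons 5

```text
clock: 20.0
position: [0.4826, -0.3199, 0.0102]
ee_rot: [2.341, 2.094, 0.0]
force: [0.6, -0.4, 0.0]
width: 0.173
gripper_force: 5.0
```

Call:
apply_moves --pt "0 0 0 0 0" --pt "0 0 0 0 0" --pt "0 0 0 0.3 0" --pt "0 0 0 0.5 0" --pt "0 0 0 0.5 0" --pt "0 0 0 0.4 0" --pt "0 0 0 0.3 0" --pt "0 0 0 0 0" --pt "0 0 0 0 0" --pt "0 0 0 0 0" --pt "0 0 0 0 0" --newtons 30

```text
clock: 21.38
position: [0.482, -0.3196, 0.1293]
ee_rot: [-2.341, -2.093, 0.0]
force: [-0.4, 0.1, -1.5]
width: 0.168
gripper_force: 30.0
```

```bash
python3 ang.py | sed -n '1,5p;14,34p'; python3 stick.py w5.png | tail -9; python3 -c "
import cv2;cv2.imwrite('pics/f.png',cv2.imread('pics/w5.png'))"
```

```text
21.375 [ 0.482  -0.3196  0.1293] heading 83.61359403154803 F [-0.3688  0.1047 -1.4566] g 29.99992311000824 0.16833426616288133
stem 2037 u 0.012006807041779373 0.03333013740879819 slope deg -3.5267300976216505 top z at u=0 0.0156978920755589
rod u 0.0426 z 0.0084 n231 v0.0000
rod u 0.0475 z 0.0081 n248 v0.0000
rod u 0.0525 z 0.0078 n253 v0.0000
rod u 0.0974 z 0.0049 n280 v0.0000
rod u 0.1026 z 0.0045 n291 v0.0000
rod u 0.1062 z 0.0044 n149 v0.0000
rod u 0.1124 z 0.0040 n292 v0.0000
rod u 0.1151 z 0.0025 n8 v-0.0019
top 0.07 n934 zmax 0.0077 vmed 0.0000
top 0.08 n974 zmax 0.0070 vmed 0.0000
top 0.09 n1013 zmax 0.0063 vmed 0.0000
top 0.10 n1059 zmax 0.0058 vmed 0.0000
top 0.11 n730 zmax 0.0052 vmed 0.0000
top 0.12 n379 zmax -0.1243 vmed 0.0000
top 0.13 n388 zmax -0.1244 vmed 0.0000
top 0.14 n411 zmax -0.1245 vmed 0.0000
top 0.15 n130 zmax -0.1246 vmed 0.0000
```

View pics/w5.png

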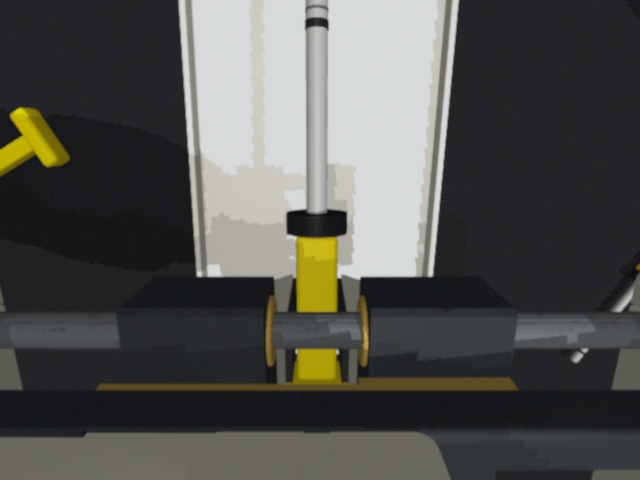

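The wrist view shows the dipstick held about 3.6° tip-down. The rod is at columns 306–328 over the tray floor, roughly 0.13 m up and still.

```bash
python3 -c "
from cell import arm
print(arm.sign_off())"
```

```text
the job is handed in; nothing more can be done
None
```

The dipstick went down the filler tube until its collar stopped on the mouth, was drawn right out, and is now held about 3.6° tip-down some 0.13 m above the tray; I handed the job in at 21 s of the 51 s, and `arm.sign_off()` gave no verdict.

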